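Fill the empty wells of the lube rack

TASK

The green rack on the bike service bench should hold three orange-capped lube bottles, but two of its wells are empty. Stand the two spare orange-capped bottles in the empty wells, right down and upright, one in each. Leave the bottle that is already in the rack where it is, and do not knock any of the three over.

Things in the scene. Friction and masses are not known exactly. Their poses are not given: they have to be found in the camera images.
- rack: green plastic block 90 x 238 x 26 mm (x, y, z) fixed to the bench. Origin: centre of its underside, on the bench; y along its row of wells, z up. Three round wells open upward, 54 mm wide, 20 mm deep (floor 6 mm above the bench), centred at x = 0, y = -74, 0 and +74 mm. Which one is taken varies; a faint dark oil ring lies in the empty ones.
- home_center (a point): dark round dropper bottle, 38 mm diameter, 90 mm tall, about 110 g, with an orange screw cap (27 mm wide, top 20 mm) and a white label. This point: on its axis, 45 mm above its underside; z up. This one already stands in one of the rack's wells, anywhere in the row; it stays there.
- spare_a_center (a point): dark round dropper bottle, 38 mm diameter, 90 mm tall, about 110 g, with an orange screw cap (27 mm wide, top 20 mm) and a white label. This point: on its axis, 45 mm above its underside; z up. A spare, loose on the bench to the rack's right (-y). Near it a like bottle with a blue cap and a red-lidded white jar (60 mm tall) do not belong in the rack; all stand 90 mm or more apart, centre to centre.
- spare_b_center (a point): dark round dropper bottle, 38 mm diameter, 90 mm tall, about 110 g, with an orange screw cap (27 mm wide, top 20 mm) and a white label. This point: on its axis, 45 mm above its underside; z up. The other spare, just like the first, also standing loose on the bench surface to the right of the rack.

How it is judged:
At the end, for the whole second after the job is handed in: All three orange-capped bottles stand in the rack's wells, one in each: centre within 14 mm of the well's centre along each axis of the rack, underside on the well's floor (not more than 5 mm above it), upright within 10 degrees, and they stay so (x of home_center in the frame of rack between -0.014 and 0.014 m and z of home_center in the frame of rack between 0.045 and 0.056 m and angle between each of home_center, spare_a_center, spare_b_center's own z axis and vertical below 0.17 rad and (y of home_center in the frame of rack between -0.088 and -0.06 m or y of home_center in the frame of rack between -0.014 and 0.014 m or y of home_center in the frame of rack between 0.06 and 0.088 m) and x of spare_a_center in the frame of rack between -0.014 and 0.014 m and z of spare_a_center in the frame of rack between 0.045 and 0.056 m and (y of spare_a_center in the frame of rack between -0.088 and -0.06 m or y of spare_a_center in the frame of rack between -0.014 and 0.014 m or y of spare_a_center in the frame of rack between 0.06 and 0.088 m) and x of spare_b_center in the frame of rack between -0.014 and 0.014 m and z of spare_b_center in the frame of rack between 0.045 and 0.056 m and (y of spare_b_center in the frame of rack between -0.088 and -0.06 m or y of spare_b_center in the frame of rack between -0.014 and 0.014 m or y of spare_b_center in the frame of rack between 0.06 and 0.088 m)); the robot touches nothing.
It fails at once if the bottle that was already in the rack is taken out or shifted by more than 30 mm (distance of home_center from where it was at the start of the episode above 0.03 m).
It fails at once if the bottle in the rack is knocked over (tilted by more than 45 degrees) (angle between home_center's own z axis and vertical above 0.785 rad).
It fails at once if a spare bottle is knocked over (tilted by more than 45 degrees) (angle between spare_a_center's own z axis and vertical above 0.785 rad).
It fails at once if the other spare bottle is knocked over (tilted by more than 45 degrees) (angle between spare_b_center's own z axis and vertical above 0.785 rad).
It also fails if it takes over 53 s, if anything falls off the work surface, if the arm or the gripper's body presses on something with over 40 N, if the wrist force passes 120 N, or if a joint passes its speed limit or range.

ROBOT

A 6-joint arm with a two-finger parallel gripper is mounted at the origin on the work surface. World frame = base frame: x ahead of the robot, y to its left, z up, the work surface at z = 0. Lengths are in m, angles in rad, forces in N, time in s.
With the tool pointing down it reaches from about 0.375 to 0.925 m from the base axis. Payload 5.7 kg.
Tool frame: the origin (TCP) lies midway between the tips of the shut fingers; the grasp point (between the pads) lies 19 mm behind it; z points along the fingers, y is the direction in which the jaws open and shut (so a half turn about z gives the same grasp; the last joint's range is limited). The gripper opens to 88 mm and grips with 3 to 60 N. Pads are 20 mm wide; open, the fingers measure 115 mm over their backs; the gripper's body (75 mm by 178 mm) begins 61 mm behind the grasp point.
Start: joints at [1.117, 0.359, 1.51, -0, 1.272, -0.115], TCP at [0.199, 0.566, 0.202] pointing down, gripper open.
Joint ranges: [-2.97, 2.97], [-1.01, 2.36], [0.21, 2.38], [-0.96, 4.11], [0.2, 2.71], [-2.98, 2.98]. Speed limits (rad/s): [2.39, 2.39, 3.14, 3.14, 3.14, 3.14].

INTERFACE

Orientations are given as a 3x3 rotation matrix whose columns are the frame's x, y, z axes.
In Python, from cell import robot gives the robot as it stands.
- The arm moves only by the tool drive_tool, never from a script. Its argument "rows" is a list of rows, each an object of numbers: "hand": the opening, from 0 (shut) to 1 (fully open); "tx", "ty", "tz": the shift along the tool's x, y, z in mm; "roll": the turn about the tool's z in degrees. In form: [{"hand": .., "tx": .., "ty": .., "tz": .., "roll": ..}, ...]. A call has 1 to 10 rows; each row is the pose to reach, as a shift and turn from the pose commanded when the call began, along the tool's axes at that moment; what a row does not reach only later rows make up. A row lasts 1/12 s, in which the tool goes at most 41.7 mm and 7.16 degrees, less where a joint would pass 70% of its speed; a pose out of reach is approached as far as the arm can. A call with a gripper value outside its range is refused whole. The fingers move at their own pace and stop on an object; the grip force is fixed at half the most. Time passes only in rows, so rows that repeat a pose let the fingers close. It gives the time, the measured TCP pose, the force and the opening at its end, in the units of the state.
- robot.get_obs(): the state, without advancing time (a new reading comes with each control period).
- robot.grab_frame(name): name is "scene" or "top"; returns a dict with "img" (420x560x3 uint8, red, green, blue), "intrinsics" (3x3 intrinsics, pixels), "R" (3x3) and "t" (3): a world point X has camera coordinates R X + t. Camera axes: x right, y down, z forward; pixel columns grow to the right and rows downward; lengths in m; the calibration is good to about 2 mm. A picture is of the moment at which its call begins. There is no depth.
- robot.sign_off(): hands the job in, once; it reports no verdict.
The state is a dict: "time": time; "q": joint angles; "qvel": joint speeds; "tau": joint torques, N m; "tool_pos": TCP position; "tool_rot": TCP orientation; "contact_force": force on the tool from outside, world axes, zero at the start; "ft_torque": the same for the moment, N m; "opening": finger opening in m.
Only numpy, scipy, OpenCV 4.12 (cv2) and the standard library are available. Lean on these libraries where they do the work, as an engineer would, in place of code of your own. Each camera call takes 0.05 s, during which the arm holds its last target. There are 200 camera calls.

## Working session

There is one attempt and no reset: what is moved stays moved. The work goes in short steps, Python scripts to look and compute and a tool call to move; the robot and the scene stay as the last step left them, time stands still between calls to the robot, and variables do not carry over. Pictures are saved under pics/ and viewed, about 8 in all and at most 12, crops included, and the job is handed in when it is done.

Besides the shell and the picture viewer there is one more tool, called by a JSON object that holds its "fn" and its "kwargs". drive_tool: Moves the arm, as the interface text tells. Its arguments: {"type":"object","properties":{"rows":{"type":"array"}},"required":["rows"]}

```bash
mkdir -p pics; python3 - <<'E'
from cell import robot
import cv2,numpy as np
for n in("scene","top"):
    f=robot.grab_frame(n); cv2.imwrite(f"pics/{n}0.png",f["img"][...,::-1]); np.savez(f"{n}0.npz",**f)
    print(n,f["intrinsics"].tolist(),(-f["R"].T@f["t"]).round(3),f["R"].round(3).tolist())
o=robot.get_obs();print(o)
E
```

```text
scene [[499.15881911259635, 0.0, 282.2207647777347], [0.0, 499.15881911259635, 215.95707069508893], [0.0, 0.0, 1.0]] [ 0.923 -0.346  0.989] [[0.679, 0.734, -0.006], [0.63, -0.587, -0.508], [-0.376, 0.341, -0.861]]
top [[382.2762809160037, 0.0, 280.0838552164348], [0.0, 382.2762809160037, 206.43532350480442], [0.0, 0.0, 1.0]] [0.43  0.026 0.73 ] [[-0.017, -0.999, 0.028], [-0.992, 0.014, -0.128], [0.127, -0.03, -0.991]]
{'time': 0.1, 'q': array([ 1.11688881e+00,  3.59433493e-01,  1.51132024e+00, -4.21807557e-05,
        1.27250109e+00, -1.15082547e-01]), 'qvel': array([ 4.38502238e-04, -8.23753588e-05, -1.83454251e-03,  2.81535894e-04,
       -1.95826147e-03,  6.62623707e-04]), 'tau': array([-9.15113978e-04, -5.16359317e+01, -2.71408188e+01,  6.76710368e-02,
        2.77246482e-02, -5.62985724e-05]), 'tool_pos': array([0.19914939, 0.56528699, 0.20149488]), 'tool_rot': array([[-9.43149950e-01,  3.32366803e-01, -6.92594122e-04],
       [ 3.32367491e-01,  9.43148751e-01, -1.51153843e-03],
       [ 1.50834083e-04, -1.65580317e-03, -9.99998618e-01]]), 'contact_force': array([ 0.01441143, -0.19891622, -0.55147379]), 'ft_torque': array([-0.0079378 , -0.00803893, -0.05638766]), 'opening': 0.08774665588938883}
```

View pics/top0.png

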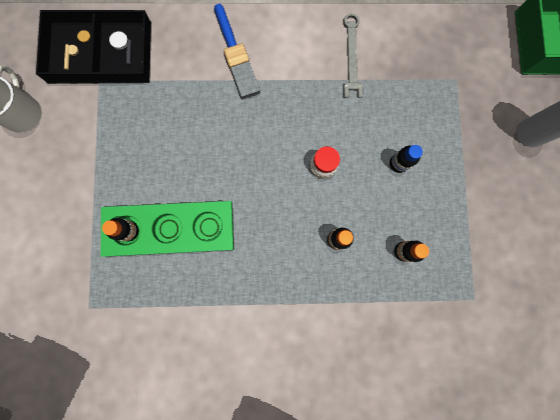

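View pics/scene0.png

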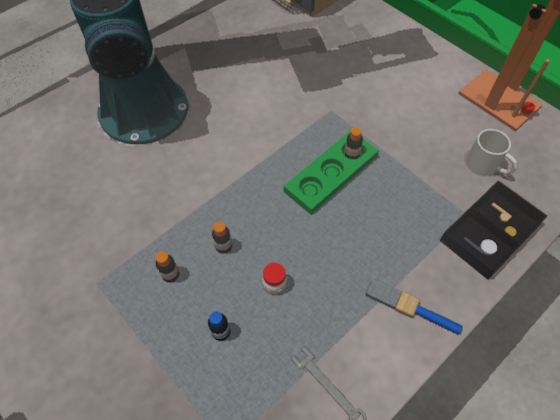

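The top view shows the rack with the home bottle in its left well (117,229). The two empty wells are at (168,228) and (208,226). The orange spares are at (343,238) and (418,251), the blue-capped bottle at (413,153) and the jar at (326,160). The scene view agrees, with spare caps at (220,229) and (162,258).

```bash
cat > h.py <<'E'
import cv2,numpy as np
def ray(f,uv,z):
    c=-f["R"].T@f["t"]; d=f["R"].T@np.linalg.solve(f["intrinsics"],[uv[0],uv[1],1.])
    return (c+d*(z-c[2])/d[2])
def mask(img,lo,hi):
    return cv2.inRange(cv2.cvtColor(img,cv2.COLOR_RGB2HSV),lo,hi)
def blobs(m,amin=60):
    n,l,s,c=cv2.connectedComponentsWithStats(m)
    return [(c[i],s[i,4],l==i) for i in range(1,n) if s[i,4]>=amin]
OR=((6,150,90),(20,255,255)); BL=((105,150,60),(125,255,255)); RED=((0,170,90),(4,255,255)); GR=((50,120,40),(75,255,255))
E
python3 - <<'E'
from h import *
for n in("scene","top"):
    f=dict(np.load(f"{n}0.npz")); print(n)
    for nm,r in(("or",OR),("bl",BL),("red",RED)):
        for c,a,_ in blobs(mask(f["img"],*r)): print(nm,c.round(1),a,ray(f,c,.08 if nm!="red" else .055).round(4))
    for c,a,l in blobs(mask(f["img"],*GR),1500):
        m=cv2.morphologyEx(l.astype(np.uint8),cv2.MORPH_CLOSE,np.ones((25,25)))
        k=max(cv2.findContours(m,cv2.RETR_EXTERNAL,cv2.CHAIN_APPROX_NONE)[0],key=cv2.contourArea)[:,0]
        P=np.array([ray(f,p,.026)[:2] for p in k])
        r=cv2.minAreaRect((P*1000).astype(np.float32)); print("gr",c,a,r,cv2.boxPoints(r).round(0).tolist())
E
```

```text
scene
or [533.6  35.7] 1054 [0.574  0.8856 0.08  ]
or [355.2 133.3] 99 [0.478  0.2913 0.08  ]
or [218.8 228. ] 115 [ 0.4578 -0.1026  0.08  ]
or [161.9 258.2] 135 [ 0.4337 -0.2307  0.08  ]
bl [438.8 319.6] 410 [0.893  0.0757 0.08  ]
bl [215.9 319.1] 176 [ 0.607  -0.2309  0.08  ]
red [528.5 106.8] 83 [0.7016 0.6847 0.055 ]
red [273.6 273.2] 358 [ 0.6028 -0.0807  0.055 ]
gr [472.63449281  22.77654343] 5491 ((445.0546875, 858.837890625), (522.265625, 293.9674377441406), 46.75182342529297) [[159.0, 769.0], [373.0, 568.0], [731.0, 948.0], [517.0, 1150.0]]
gr [547.15273775  67.92161383] 1735 ((609.7756958007812, 906.2035522460938), (96.51457977294922, 380.04632568359375), 31.541133880615234) [[469.0, 1043.0], [668.0, 719.0], [750.0, 769.0], [552.0, 1093.0]]
gr [326.36954968 174.35060758] 2798 ((488.43682861328125, 207.3955078125), (96.04803466796875, 245.62667846679688), 1.886155128479004) [[436.0, 329.0], [444.0, 83.0], [540.0, 86.0], [532.0, 332.0]]
top
or [83.2 35.8] 118 [0.8262 0.3541 0.08  ]
or [111.5 227.9] 237 [0.4806 0.2908 0.08  ]
or [345.  237.2] 184 [ 0.4587 -0.1034  0.08  ]
or [420.7 250.8] 179 [ 0.4333 -0.2325  0.08  ]
bl [224.5  25. ] 383 [0.8471 0.1018 0.08  ]
bl [414.3 152.3] 180 [ 0.6061 -0.2322  0.08  ]
red [326.4 158.8] 494 [ 0.6025 -0.0801  0.055 ]
gr [542.14592864  41.08691674] 2186 ((858.6962890625, -525.2844848632812), (93.93948364257812, 157.40625), 89.81130981445312) [[780.0, -572.0], [937.0, -573.0], [938.0, -479.0], [780.0, -478.0]]
gr [171.45334477 228.05814751] 5830 ((483.2783508300781, 212.7718505859375), (90.47968292236328, 238.1170654296875), 1.9733974933624268) [[434.0, 330.0], [442.0, 92.0], [533.0, 95.0], [524.0, 333.0]]
```

```bash
cat >> h.py <<'E'
def go(x,y,z,yaw=2.0):
    "print shift in tool axes (mm) and roll (deg) to world TCP x,y,z with tool y at yaw"
    from cell import robot
    o=robot.get_obs(); R=o["tool_rot"]; s=R.T@(np.array([x,y,z])-o["tool_pos"])*1000
    c=np.degrees(np.arctan2(R[1,1],R[0,1])); print("t",o["time"],"pos",o["tool_pos"].round(4),"shift",s.round(1),"roll",round(c-yaw,1),"open",o["opening"],"F",o["contact_force"].round(1))
E
python3 -c "
from h import *
f=dict(np.load('top0.npz'));print(ray(f,(111.5,227.9),.086))
f=dict(np.load('scene0.npz'));print(ray(f,(355.2,133.3),.086))
go(.4583,-.1030,.200)"
```

```text
[0.48012956 0.2884173  0.086     ]
[0.48102564 0.28705327 0.086     ]
t 0.1 pos [0.1991 0.5653 0.2015] shift [-466.5 -544.2    2.3] roll 68.6 open 0.08774665588938883 F [ 0.  -0.2 -0.6]
```

{"fn": "drive_tool", "kwargs": {"rows": [{"hand": 1, "tx": -467, "ty": -545, "tz": 2, "roll": 68.6}, {"hand": 1, "tx": -467, "ty": -545, "tz": 2, "roll": 68.6}, {"hand": 1, "tx": -467, "ty": -545, "tz": 2, "roll": 68.6}, {"hand": 1, "tx": -467, "ty": -545, "tz": 2, "roll": 68.6}, {"hand": 1, "tx": -467, "ty": -545, "tz": 2, "roll": 68.6}, {"hand": 1, "tx": -467, "ty": -545, "tz": 2, "roll": 68.6}, {"hand": 1, "tx": -467, "ty": -545, "tz": 2, "roll": 68.6}, {"hand": 1, "tx": -467, "ty": -545, "tz": 2, "roll": 68.6}, {"hand": 1, "tx": -467, "ty": -545, "tz": 2, "roll": 68.6}, {"hand": 1, "tx": -467, "ty": -545, "tz": 2, "roll": 68.6}]}}

```text
time: 0.93
tool_pos: [0.3499, 0.1755, 0.2011]
tool_rot: [[-0.029, 1.0, 0.0], [1.0, 0.029, -0.0], [-0.0, 0.0, -1.0]]
contact_force: [0.9, -0.3, 0.0]
opening: 0.0882
```

```bash
python3 -c "
from h import *
go(.4583,-.1030,.200)"
```

```text
t 0.9333 pos [0.3499 0.1755 0.2011] shift [-281.5  100.4    1.1] roll -0.3 open 0.0881521727381599 F [ 0.9 -0.3  0. ]
```

{"fn": "drive_tool", "kwargs": {"rows": [{"hand": 1, "tx": -281, "ty": 100, "tz": 1, "roll": 0}, {"hand": 1, "tx": -281, "ty": 100, "tz": 1, "roll": 0}, {"hand": 1, "tx": -281, "ty": 100, "tz": 1, "roll": 0}, {"hand": 1, "tx": -281, "ty": 100, "tz": 1, "roll": 0}, {"hand": 1, "tx": -281, "ty": 100, "tz": 1, "roll": 0}, {"hand": 1, "tx": -281, "ty": 100, "tz": 1, "roll": 0}, {"hand": 1, "tx": -281, "ty": 100, "tz": 1, "roll": 0}, {"hand": 1, "tx": -281, "ty": 100, "tz": 1, "roll": 0}, {"hand": 1, "tx": -281, "ty": 100, "tz": 1, "roll": 0}, {"hand": 1, "tx": -281, "ty": 100, "tz": 1, "roll": 0}]}}

```text
time: 1.77
tool_pos: [0.4587, -0.0995, 0.1996]
tool_rot: [[-0.033, 0.999, -0.002], [0.999, 0.033, 0.001], [0.001, -0.002, -1.0]]
contact_force: [-0.6, 0.1, 0.0]
opening: 0.0882
```

```bash
python3 -c "
from h import *
go(.4583,-.1030,.029)"
```

```text
t 1.7667 pos [ 0.4587 -0.0995  0.1996] shift [ -3.7  -0.2 170.6] roll -0.1 open 0.08817074492604361 F [-0.6  0.1  0. ]
```

{"fn": "drive_tool", "kwargs": {"rows": [{"hand": 1, "tx": -3, "ty": 0, "tz": 25, "roll": 0}, {"hand": 1, "tx": -3, "ty": 0, "tz": 50, "roll": 0}, {"hand": 1, "tx": -3, "ty": 0, "tz": 75, "roll": 0}, {"hand": 1, "tx": -3, "ty": 0, "tz": 100, "roll": 0}, {"hand": 1, "tx": -3, "ty": 0, "tz": 125, "roll": 0}, {"hand": 1, "tx": -3, "ty": 0, "tz": 145, "roll": 0}, {"hand": 1, "tx": -3, "ty": 0, "tz": 160, "roll": 0}, {"hand": 1, "tx": -3, "ty": 0, "tz": 170, "roll": 0}, {"hand": 1, "tx": -3, "ty": 0, "tz": 170, "roll": 0}, {"hand": 1, "tx": -3, "ty": 0, "tz": 170, "roll": 0}]}}

```text
time: 2.6
tool_pos: [0.4585, -0.1011, 0.03]
tool_rot: [[-0.037, 0.999, -0.002], [0.999, 0.037, 0.001], [0.001, -0.002, -1.0]]
contact_force: [0.1, 0.1, -0.5]
opening: 0.0879
```

```bash
python3 -c "
from h import *
from cell import robot
go(.4583,-.1030,.029)
f=robot.grab_frame('scene');cv2.imwrite('pics/s1.png',cv2.resize(f['img'][130:340,80:360,::-1],None,fx=2,fy=2))
for c,a,_ in blobs(mask(f['img'],*OR)): print(c.round(1),a,ray(f,c,.08).round(4))
"
```

```text
t 2.6 pos [ 0.4585 -0.1011  0.03  ] shift [-1.9 -0.3  1. ] roll 0.1 open 0.08786691490593293 F [ 0.1  0.1 -0.5]
[537.3  29.1] 821 [0.5662 0.9151 0.08  ]
[355.6 133.4] 96 [0.4789 0.2917 0.08  ]
[161.7 258. ] 128 [ 0.433  -0.2308  0.08  ]
```

View pics/s1.png

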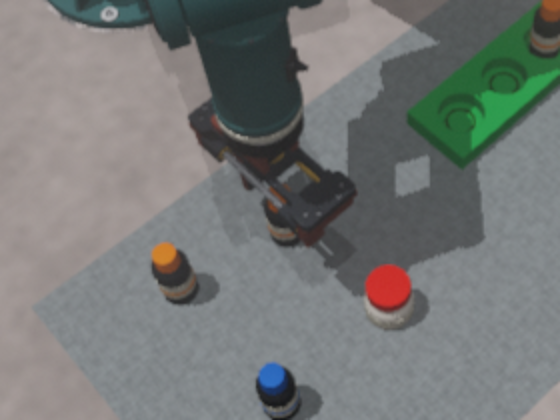

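The crop shows spare A standing between the open jaws (crop 285,220), with the neighbouring items clear. I'll close on it.

{"fn": "drive_tool", "kwargs": {"rows": [{"hand": 0.6, "tx": -2, "ty": 0, "tz": 1, "roll": 0}, {"hand": 0.45, "tx": -2, "ty": 0, "tz": 1, "roll": 0}, {"hand": 0.3, "tx": -2, "ty": 0, "tz": 1, "roll": 0}, {"hand": 0.15, "tx": -2, "ty": 0, "tz": 1, "roll": 0}, {"hand": 0, "tx": -2, "ty": 0, "tz": 1, "roll": 0}, {"hand": 0, "tx": -2, "ty": 0, "tz": 1, "roll": 0}, {"hand": 0, "tx": -2, "ty": 0, "tz": 1, "roll": 0}, {"hand": 0, "tx": -2, "ty": 0, "tz": 1, "roll": 0}, {"hand": 0, "tx": -2, "ty": 0, "tz": 1, "roll": 0}, {"hand": 0, "tx": -2, "ty": 0, "tz": 1, "roll": 0}]}}

```text
time: 3.48
tool_pos: [0.4598, -0.1051, 0.0291]
tool_rot: [[-0.035, 0.999, -0.0], [0.999, 0.035, -0.0], [-0.0, -0.0, -1.0]]
contact_force: [-0.5, -1.0, 0.2]
opening: 0.0372
```

```bash
python3 -c "
from h import *
go(.4833,.2128,.11)"
```

```text
t 3.4833 pos [ 0.4598 -0.1051  0.0291] shift [316.9  34.5 -80.9] roll -0.0 open 0.037167370187059526 F [-0.5 -1.   0.2]
```

{"fn": "drive_tool", "kwargs": {"rows": [{"hand": 0, "tx": 0, "ty": 0, "tz": -15, "roll": 0}, {"hand": 0, "tx": 0, "ty": 0, "tz": -40, "roll": 0}, {"hand": 0, "tx": 0, "ty": 0, "tz": -65, "roll": 0}, {"hand": 0, "tx": 15, "ty": 2, "tz": -81, "roll": 0}, {"hand": 0, "tx": 40, "ty": 5, "tz": -81, "roll": 0}, {"hand": 0, "tx": 70, "ty": 8, "tz": -81, "roll": 0}, {"hand": 0, "tx": 105, "ty": 11, "tz": -81, "roll": 0}, {"hand": 0, "tx": 140, "ty": 15, "tz": -81, "roll": 0}, {"hand": 0, "tx": 170, "ty": 18, "tz": -81, "roll": 0}, {"hand": 0, "tx": 190, "ty": 20, "tz": -81, "roll": 0}]}}

```text
time: 4.32
tool_pos: [0.4728, 0.0881, 0.11]
tool_rot: [[-0.036, 0.999, -0.0], [0.999, 0.036, 0.001], [0.001, -0.0, -1.0]]
contact_force: [0.5, 0.0, -1.1]
opening: 0.037
```

```bash
python3 -c "
from h import *
go(.4833,.2118,.11)"
```

```text
t 4.3167 pos [0.4728 0.0881 0.11  ] shift [1.232e+02 1.490e+01 1.000e-01] roll 0.0 open 0.03698046276721 F [ 0.5  0.  -1.1]
```

{"fn": "drive_tool", "kwargs": {"rows": [{"hand": 0, "tx": 25, "ty": 3, "tz": 0, "roll": 0}, {"hand": 0, "tx": 50, "ty": 6, "tz": 0, "roll": 0}, {"hand": 0, "tx": 75, "ty": 9, "tz": 0, "roll": 0}, {"hand": 0, "tx": 100, "ty": 12, "tz": 0, "roll": 0}, {"hand": 0, "tx": 115, "ty": 14, "tz": 0, "roll": 0}, {"hand": 0, "tx": 123, "ty": 15, "tz": 0, "roll": 0}, {"hand": 0, "tx": 123, "ty": 15, "tz": 0, "roll": 0}, {"hand": 0, "tx": 123, "ty": 15, "tz": 0, "roll": 0}, {"hand": 0, "tx": 123, "ty": 15, "tz": 0, "roll": 0}, {"hand": 0, "tx": 123, "ty": 15, "tz": 0, "roll": 0}]}}

```text
time: 5.15
tool_pos: [0.4837, 0.2079, 0.11]
tool_rot: [[-0.034, 0.999, -0.001], [0.999, 0.034, -0.001], [-0.001, -0.001, -1.0]]
contact_force: [-0.6, -0.2, -1.8]
opening: 0.037
```

```bash
python3 -c "
from h import *
from cell import robot
go(.4833,.2118,.036)
f=robot.grab_frame('scene');cv2.imwrite('pics/s2.png',cv2.resize(f['img'][70:270,230:430,::-1],None,fx=3,fy=3,interpolation=cv2.INTER_CUBIC))
for c,a,_ in blobs(mask(f['img'],*OR),10): print(c.round(1),a)
go(.4833,.2118,.036)
"
```

```text
t 5.15 pos [0.4837 0.2079 0.11  ] shift [ 3.9 -0.2 74. ] roll -0.1 open 0.03696585742574048 F [-0.6 -0.2 -1.8]
[535.8  32.2] 958
[517.6  49.8] 10
[533.1 107. ] 15
[334.3 132.4] 68
[161.8 258.2] 131
t 5.2 pos [0.4838 0.208  0.11  ] shift [ 3.9 -0.3 74. ] roll -0.1 open 0.037357194647070685 F [ 0.7  1.2 -0.8]
```

View pics/s2.png

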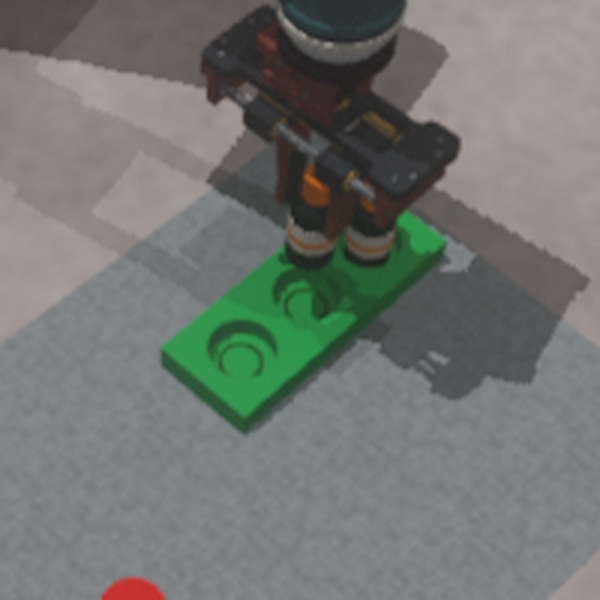

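The bottle hangs upright above and just beyond the middle well, and the home bottle is untouched. Lowering it with a +4 mm y correction.

{"fn": "drive_tool", "kwargs": {"rows": [{"hand": 0, "tx": 4, "ty": 0, "tz": 10, "roll": 0}, {"hand": 0, "tx": 4, "ty": 0, "tz": 20, "roll": 0}, {"hand": 0, "tx": 4, "ty": 0, "tz": 30, "roll": 0}, {"hand": 0, "tx": 4, "ty": 0, "tz": 36, "roll": 0}, {"hand": 0, "tx": 4, "ty": 0, "tz": 40, "roll": 0}, {"hand": 0, "tx": 4, "ty": 0, "tz": 42, "roll": 0}, {"hand": 0, "tx": 4, "ty": 0, "tz": 42, "roll": 0}, {"hand": 0, "tx": 4, "ty": 0, "tz": 42, "roll": 0}]}}

```text
time: 5.87
tool_pos: [0.4838, 0.213, 0.068]
tool_rot: [[-0.035, 0.999, -0.0], [0.999, 0.035, -0.0], [-0.0, -0.0, -1.0]]
contact_force: [-0.3, -0.7, -1.0]
opening: 0.0373
```

```bash
python3 -c "
from h import *
go(.4833,.2118,.036)
"
```

```text
t 5.8667 pos [0.4838 0.213  0.068 ] shift [-1.2 -0.6 32. ] roll -0.0 open 0.037307575366829535 F [-0.3 -0.7 -1. ]
```

{"fn": "drive_tool", "kwargs": {"rows": [{"hand": 0, "tx": -1, "ty": 0, "tz": 6, "roll": 0}, {"hand": 0, "tx": -1, "ty": 0, "tz": 12, "roll": 0}, {"hand": 0, "tx": -1, "ty": 0, "tz": 18, "roll": 0}, {"hand": 0, "tx": -1, "ty": 0, "tz": 23, "roll": 0}, {"hand": 0, "tx": -1, "ty": 0, "tz": 27, "roll": 0}, {"hand": 0, "tx": -1, "ty": 0, "tz": 30, "roll": 0}, {"hand": 0, "tx": -1, "ty": 0, "tz": 32, "roll": 0}, {"hand": 0, "tx": -1, "ty": 0, "tz": 32, "roll": 0}, {"hand": 0, "tx": -1, "ty": 0, "tz": 32, "roll": 0}]}}

```text
time: 6.62
tool_pos: [0.4838, 0.212, 0.036]
tool_rot: [[-0.035, 0.999, -0.0], [0.999, 0.035, -0.0], [-0.0, -0.0, -1.0]]
contact_force: [-0.4, -0.6, -1.5]
opening: 0.0374
```

```bash
python3 -c "
from h import *
from cell import robot
go(.4833,.2118,.036)
f=robot.grab_frame('scene');cv2.imwrite('pics/s3.png',cv2.resize(f['img'][70:270,230:430,::-1],None,fx=3,fy=3,interpolation=cv2.INTER_CUBIC))
go(.4833,.2118,.036)
"
```

```text
t 6.6167 pos [0.4838 0.212  0.036 ] shift [-0.2 -0.5  0. ] roll -0.0 open 0.03739333929916391 F [-0.4 -0.6 -1.5]
t 6.6667 pos [0.484  0.212  0.0362] shift [-0.2 -0.7  0.2] roll -0.0 open 0.03747585123198436 F [ 0.8  0.  -0.7]
```

View pics/s3.png

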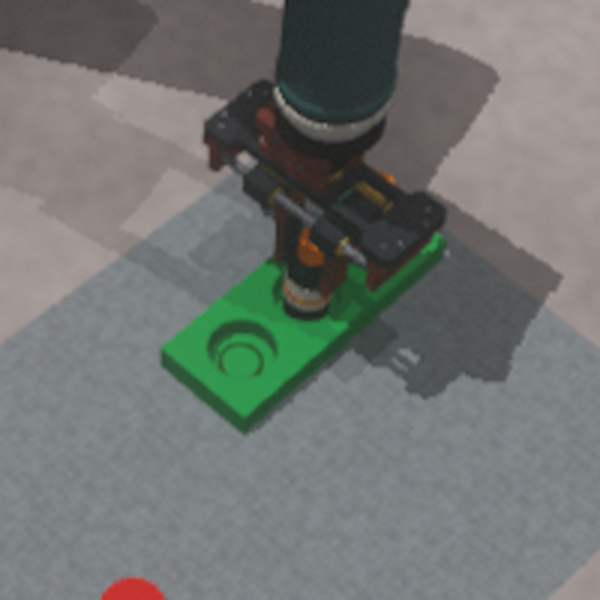

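The bottle is inside the middle well and upright, still just off the floor. I'll ease it down about 1.5 mm, open and lift.

{"fn": "drive_tool", "kwargs": {"rows": [{"hand": 0, "tx": 0, "ty": 0, "tz": 1, "roll": 0}, {"hand": 0, "tx": 0, "ty": 0, "tz": 1.5, "roll": 0}, {"hand": 0.45, "tx": 0, "ty": 0, "tz": 1.5, "roll": 0}, {"hand": 0.5, "tx": 0, "ty": 0, "tz": 1.5, "roll": 0}, {"hand": 0.6, "tx": 0, "ty": 0, "tz": 1.5, "roll": 0}, {"hand": 0.8, "tx": 0, "ty": 0, "tz": 1.5, "roll": 0}, {"hand": 1, "tx": 0, "ty": 0, "tz": 1.5, "roll": 0}, {"hand": 1, "tx": 0, "ty": 0, "tz": 1.5, "roll": 0}, {"hand": 1, "tx": 0, "ty": 0, "tz": 1.5, "roll": 0}, {"hand": 1, "tx": 0, "ty": 0, "tz": 1.5, "roll": 0}]}}

```text
time: 7.5
tool_pos: [0.4838, 0.212, 0.0346]
tool_rot: [[-0.035, 0.999, -0.0], [0.999, 0.035, -0.0], [-0.0, -0.0, -1.0]]
contact_force: [-0.0, 0.5, -0.0]
opening: 0.0805
```

{"fn": "drive_tool", "kwargs": {"rows": [{"hand": 1, "tx": 0, "ty": 0, "tz": -15, "roll": 0}, {"hand": 1, "tx": 0, "ty": 0, "tz": -40, "roll": 0}, {"hand": 1, "tx": 0, "ty": 0, "tz": -75, "roll": 0}, {"hand": 1, "tx": 0, "ty": 0, "tz": -110, "roll": 0}, {"hand": 1, "tx": 0, "ty": 0, "tz": -140, "roll": 0}, {"hand": 1, "tx": -20, "ty": 0, "tz": -160, "roll": 0}, {"hand": 1, "tx": -60, "ty": -4, "tz": -165, "roll": 0}, {"hand": 1, "tx": -100, "ty": -8, "tz": -165, "roll": 0}, {"hand": 1, "tx": -140, "ty": -12, "tz": -165, "roll": 0}, {"hand": 1, "tx": -180, "ty": -15, "tz": -165, "roll": 0}]}}

```text
time: 8.33
tool_pos: [0.4746, 0.0302, 0.2]
tool_rot: [[-0.036, 0.999, 0.001], [0.999, 0.036, -0.0], [-0.0, 0.001, -1.0]]
contact_force: [0.6, -0.3, -1.0]
opening: 0.0877
```

```bash
python3 -c "
from h import *
go(.4335,-.2316,.2)
"
```

```text
t 8.3333 pos [0.4746 0.0302 0.2   ] shift [-260.2  -50.4    0. ] roll 0.0 open 0.08769272295873158 F [ 0.6 -0.3 -1. ]
```

{"fn": "drive_tool", "kwargs": {"rows": [{"hand": 1, "tx": -40, "ty": -8, "tz": 0, "roll": 0}, {"hand": 1, "tx": -80, "ty": -16, "tz": 0, "roll": 0}, {"hand": 1, "tx": -120, "ty": -24, "tz": 0, "roll": 0}, {"hand": 1, "tx": -160, "ty": -32, "tz": 0, "roll": 0}, {"hand": 1, "tx": -200, "ty": -40, "tz": 0, "roll": 0}, {"hand": 1, "tx": -235, "ty": -46, "tz": 0, "roll": 0}, {"hand": 1, "tx": -260, "ty": -50, "tz": 0, "roll": 0}, {"hand": 1, "tx": -260, "ty": -50, "tz": 0, "roll": 0}, {"hand": 1, "tx": -260, "ty": -50, "tz": 0, "roll": 0}, {"hand": 1, "tx": -260, "ty": -50, "tz": 0, "roll": 0}]}}

```text
time: 9.17
tool_pos: [0.4338, -0.2292, 0.1994]
tool_rot: [[-0.034, 0.999, -0.001], [0.999, 0.034, 0.001], [0.001, -0.001, -1.0]]
contact_force: [-0.0, -0.2, -1.2]
opening: 0.0875
```

```bash
python3 -c "
from h import *
from cell import robot
go(.4335,-.2316,.029)
for n,z in (('scene',.08),('top',.08)):
  f=robot.grab_frame(n);cv2.imwrite(f'pics/{n}4.png',f['img'][...,::-1])
  for c,a,_ in blobs(mask(f['img'],*OR),30): print(n,c.round(1),a,ray(f,c,z).round(4),ray(f,c,.086).round(4))
"
```

```text
t 9.1667 pos [ 0.4338 -0.2292  0.1994] shift [ -2.5  -0.3 170.4] roll -0.0 open 0.08752098410417615 F [-0.  -0.2 -1.2]
scene [538.5  26.8] 800 [0.5631 0.9257 0.08  ] [0.5655 0.9173 0.086 ]
scene [355.1 133.5] 107 [0.4783 0.2908 0.08  ] [0.4813 0.2866 0.086 ]
scene [334.1 151.1] 124 [0.4809 0.2177 0.08  ] [0.4839 0.214  0.086 ]
scene [162.3 258.4] 147 [ 0.4346 -0.2305  0.08  ] [ 0.4378 -0.2312  0.086 ]
top [82.6 36.8] 47 [0.8244 0.3551 0.08  ] [0.8207 0.3521 0.086 ]
top [156.2 225.6] 227 [0.4834 0.2164 0.08  ] [0.4829 0.2147 0.086 ]
top [111.7 227.8] 246 [0.4808 0.2905 0.08  ] [0.4803 0.2881 0.086 ]
top [419.4 250.7] 217 [ 0.4335 -0.2301  0.08  ] [ 0.4335 -0.2278  0.086 ]
```

View pics/scene4.png

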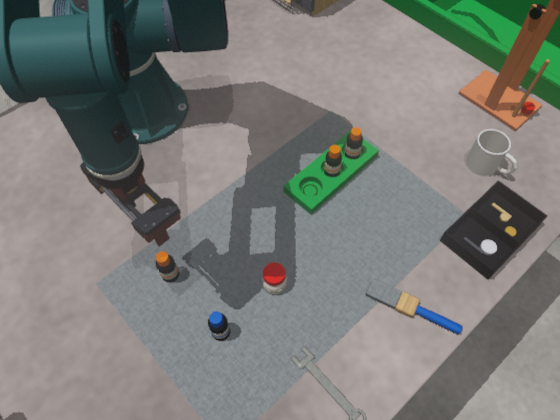

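Spare A stands in the middle well (cap at 334,151), measured within 2 mm of the well centre at seated height in both views. The home bottle is unmoved (355,133). Spare B is at (162,258) under the gripper, with nothing in the way.

{"fn": "drive_tool", "kwargs": {"rows": [{"hand": 1, "tx": -2, "ty": 0, "tz": 25, "roll": 0}, {"hand": 1, "tx": -2, "ty": 0, "tz": 50, "roll": 0}, {"hand": 1, "tx": -2, "ty": 0, "tz": 75, "roll": 0}, {"hand": 1, "tx": -2, "ty": 0, "tz": 100, "roll": 0}, {"hand": 1, "tx": -2, "ty": 0, "tz": 125, "roll": 0}, {"hand": 1, "tx": -2, "ty": 0, "tz": 145, "roll": 0}, {"hand": 1, "tx": -2, "ty": 0, "tz": 160, "roll": 0}, {"hand": 1, "tx": -2, "ty": 0, "tz": 170, "roll": 0}, {"hand": 1, "tx": -2, "ty": 0, "tz": 170, "roll": 0}, {"hand": 1, "tx": -2, "ty": 0, "tz": 170, "roll": 0}]}}

```text
time: 10.1
tool_pos: [0.4343, -0.2312, 0.0296]
tool_rot: [[-0.036, 0.999, -0.001], [0.999, 0.036, 0.0], [0.0, -0.001, -1.0]]
contact_force: [0.2, 0.1, -0.4]
opening: 0.0881
```

{"fn": "drive_tool", "kwargs": {"rows": [{"hand": 0.6, "tx": 0, "ty": 0, "tz": 0, "roll": 0}, {"hand": 0.45, "tx": 0, "ty": 0, "tz": 0, "roll": 0}, {"hand": 0.3, "tx": 0, "ty": 0, "tz": 0, "roll": 0}, {"hand": 0.15, "tx": 0, "ty": 0, "tz": 0, "roll": 0}, {"hand": 0, "tx": 0, "ty": 0, "tz": 0, "roll": 0}, {"hand": 0, "tx": 0, "ty": 0, "tz": 0, "roll": 0}, {"hand": 0, "tx": 0, "ty": 0, "tz": 0, "roll": 0}, {"hand": 0, "tx": 0, "ty": 0, "tz": 0, "roll": 0}, {"hand": 0, "tx": 0, "ty": 0, "tz": 0, "roll": 0}, {"hand": 0, "tx": 0, "ty": 0, "tz": 0, "roll": 0}]}}

```text
time: 10.93
tool_pos: [0.4341, -0.232, 0.0296]
tool_rot: [[-0.035, 0.999, -0.0], [0.999, 0.035, -0.0], [-0.0, -0.0, -1.0]]
contact_force: [0.1, 0.3, 2.4]
opening: 0.0372
```

```bash
python3 -c "
from h import *
go(.4858,.1388,.11)"
```

```text
t 10.9333 pos [ 0.4341 -0.232   0.0296] shift [368.8  64.5 -80.4] roll -0.0 open 0.037174454769079754 F [0.1 0.3 2.4]
```

{"fn": "drive_tool", "kwargs": {"rows": [{"hand": 0, "tx": 0, "ty": 0, "tz": -15, "roll": 0}, {"hand": 0, "tx": 0, "ty": 0, "tz": -40, "roll": 0}, {"hand": 0, "tx": 0, "ty": 0, "tz": -65, "roll": 0}, {"hand": 0, "tx": 15, "ty": 3, "tz": -80, "roll": 0}, {"hand": 0, "tx": 40, "ty": 7, "tz": -80, "roll": 0}, {"hand": 0, "tx": 70, "ty": 12, "tz": -80, "roll": 0}, {"hand": 0, "tx": 105, "ty": 18, "tz": -80, "roll": 0}, {"hand": 0, "tx": 140, "ty": 25, "tz": -80, "roll": 0}, {"hand": 0, "tx": 175, "ty": 31, "tz": -80, "roll": 0}, {"hand": 0, "tx": 205, "ty": 36, "tz": -80, "roll": 0}]}}

```text
time: 11.77
tool_pos: [0.4627, -0.0237, 0.1095]
tool_rot: [[-0.035, 0.999, -0.0], [0.999, 0.035, 0.0], [0.0, -0.0, -1.0]]
contact_force: [0.6, 0.0, -1.0]
opening: 0.0371
```

```bash
python3 -c "
from h import *
go(.4858,.1388,.11)"
```

```text
t 11.7667 pos [ 0.4627 -0.0237  0.1095] shift [161.7  28.7  -0.5] roll -0.0 open 0.037055864766073594 F [ 0.6  0.  -1. ]
```

{"fn": "drive_tool", "kwargs": {"rows": [{"hand": 0, "tx": 30, "ty": 5, "tz": 0, "roll": 0}, {"hand": 0, "tx": 60, "ty": 11, "tz": 0, "roll": 0}, {"hand": 0, "tx": 90, "ty": 16, "tz": 0, "roll": 0}, {"hand": 0, "tx": 120, "ty": 21, "tz": 0, "roll": 0}, {"hand": 0, "tx": 143, "ty": 25, "tz": 0, "roll": 0}, {"hand": 0, "tx": 157, "ty": 28, "tz": 0, "roll": 0}, {"hand": 0, "tx": 163, "ty": 29, "tz": 0, "roll": 0}, {"hand": 0, "tx": 163, "ty": 29, "tz": 0, "roll": 0}, {"hand": 0, "tx": 163, "ty": 29, "tz": 0, "roll": 0}, {"hand": 0, "tx": 163, "ty": 29, "tz": 0, "roll": 0}]}}

```text
time: 12.6
tool_pos: [0.486, 0.1371, 0.1094]
tool_rot: [[-0.034, 0.999, -0.001], [0.999, 0.034, -0.001], [-0.001, -0.001, -1.0]]
contact_force: [0.1, 0.1, -0.3]
opening: 0.0371
```

```bash
python3 -c "
from h import *
go(.4858,.1388,.065)"
```

```text
t 12.6 pos [0.486  0.1371 0.1094] shift [ 1.8 -0.1 44.4] roll -0.0 open 0.03707240174723327 F [ 0.1  0.1 -0.3]
```

{"fn": "drive_tool", "kwargs": {"rows": [{"hand": 0, "tx": 1.5, "ty": 0, "tz": 10, "roll": 0}, {"hand": 0, "tx": 1.5, "ty": 0, "tz": 20, "roll": 0}, {"hand": 0, "tx": 1.5, "ty": 0, "tz": 30, "roll": 0}, {"hand": 0, "tx": 1.5, "ty": 0, "tz": 38, "roll": 0}, {"hand": 0, "tx": 1.5, "ty": 0, "tz": 42, "roll": 0}, {"hand": 0, "tx": 1.5, "ty": 0, "tz": 44, "roll": 0}, {"hand": 0, "tx": 1.5, "ty": 0, "tz": 44, "roll": 0}, {"hand": 0, "tx": 1.5, "ty": 0, "tz": 44, "roll": 0}]}}

```text
time: 13.27
tool_pos: [0.4865, 0.1396, 0.0655]
tool_rot: [[-0.035, 0.999, -0.0], [0.999, 0.035, -0.0], [-0.0, -0.0, -1.0]]
contact_force: [-0.3, 0.6, -1.1]
opening: 0.0373
```

```bash
python3 -c "
from h import *
from cell import robot
go(.4858,.1388,.036)
f=robot.grab_frame('scene');cv2.imwrite('pics/s5.png',cv2.resize(f['img'][90:290,230:430,::-1],None,fx=3,fy=3,interpolation=cv2.INTER_CUBIC))
"
```

```text
t 13.2667 pos [0.4865 0.1396 0.0655] shift [-0.7 -0.7 29.5] roll -0.0 open 0.03728123707459011 F [-0.3  0.6 -1.1]
```

View pics/s5.png

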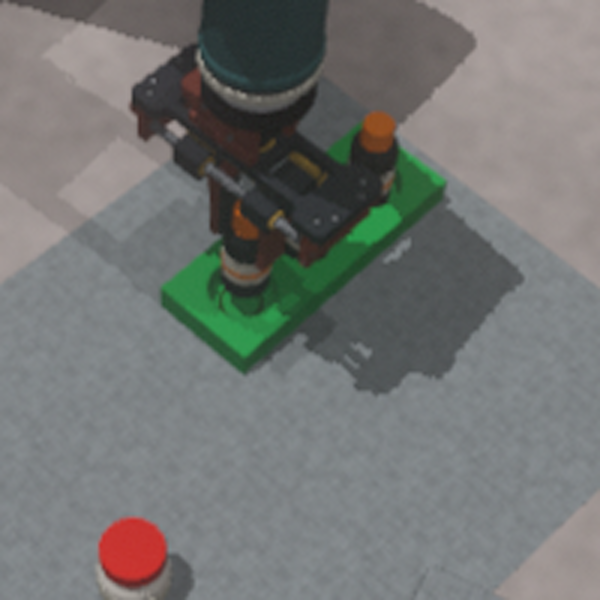

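Spare B hangs upright over the right well (crop 245,290). The home bottle stands undisturbed (crop 375,150). Lowering and releasing.

{"fn": "drive_tool", "kwargs": {"rows": [{"hand": 0, "tx": -0.5, "ty": -0.5, "tz": 6, "roll": 0}, {"hand": 0, "tx": -0.5, "ty": -0.5, "tz": 12, "roll": 0}, {"hand": 0, "tx": -0.5, "ty": -0.5, "tz": 18, "roll": 0}, {"hand": 0, "tx": -0.5, "ty": -0.5, "tz": 23, "roll": 0}, {"hand": 0, "tx": -0.5, "ty": -0.5, "tz": 26, "roll": 0}, {"hand": 0, "tx": -0.5, "ty": -0.5, "tz": 28, "roll": 0}, {"hand": 0, "tx": -0.5, "ty": -0.5, "tz": 29.5, "roll": 0}, {"hand": 0, "tx": -0.5, "ty": -0.5, "tz": 30, "roll": 0}, {"hand": 0, "tx": -0.5, "ty": -0.5, "tz": 30, "roll": 0}, {"hand": 0, "tx": -0.5, "ty": -0.5, "tz": 30, "roll": 0}]}}

```text
time: 14.15
tool_pos: [0.4861, 0.139, 0.0357]
tool_rot: [[-0.035, 0.999, 0.001], [0.999, 0.035, -0.0], [-0.0, 0.001, -1.0]]
contact_force: [0.5, -0.1, -0.9]
opening: 0.0371
```

{"fn": "drive_tool", "kwargs": {"rows": [{"hand": 0.45, "tx": 0, "ty": 0, "tz": 0, "roll": 0}, {"hand": 0.5, "tx": 0, "ty": 0, "tz": 0, "roll": 0}, {"hand": 0.6, "tx": 0, "ty": 0, "tz": 0, "roll": 0}, {"hand": 0.8, "tx": 0, "ty": 0, "tz": 0, "roll": 0}, {"hand": 1, "tx": 0, "ty": 0, "tz": 0, "roll": 0}, {"hand": 1, "tx": 0, "ty": 0, "tz": 0, "roll": 0}, {"hand": 1, "tx": 0, "ty": 0, "tz": 0, "roll": 0}, {"hand": 1, "tx": 0, "ty": 0, "tz": 0, "roll": 0}]}}

```text
time: 14.82
tool_pos: [0.4859, 0.139, 0.0356]
tool_rot: [[-0.035, 0.999, -0.0], [0.999, 0.035, -0.0], [-0.0, -0.0, -1.0]]
contact_force: [0.4, 0.2, -0.5]
opening: 0.0808
```

{"fn": "drive_tool", "kwargs": {"rows": [{"hand": 1, "tx": 0, "ty": 0, "tz": -15, "roll": 0}, {"hand": 1, "tx": 0, "ty": 0, "tz": -40, "roll": 0}, {"hand": 1, "tx": 0, "ty": 0, "tz": -75, "roll": 0}, {"hand": 1, "tx": 0, "ty": 0, "tz": -110, "roll": 0}, {"hand": 1, "tx": 0, "ty": 0, "tz": -140, "roll": 0}, {"hand": 1, "tx": -20, "ty": 0, "tz": -160, "roll": 0}, {"hand": 1, "tx": -60, "ty": 0, "tz": -165, "roll": 0}, {"hand": 1, "tx": -100, "ty": 0, "tz": -165, "roll": 0}, {"hand": 1, "tx": -140, "ty": 0, "tz": -165, "roll": 0}, {"hand": 1, "tx": -180, "ty": 0, "tz": -165, "roll": 0}]}}

```text
time: 15.65
tool_pos: [0.4919, -0.0424, 0.2011]
tool_rot: [[-0.036, 0.999, 0.001], [0.999, 0.036, -0.0], [-0.0, 0.001, -1.0]]
contact_force: [1.2, 0.6, -0.3]
opening: 0.0877
```

{"fn": "drive_tool", "kwargs": {"rows": [{"hand": 1, "tx": -40, "ty": 0, "tz": 0, "roll": 0}, {"hand": 1, "tx": -70, "ty": 0, "tz": 0, "roll": 0}, {"hand": 1, "tx": -90, "ty": 0, "tz": 0, "roll": 0}, {"hand": 1, "tx": -90, "ty": 0, "tz": 0, "roll": 0}, {"hand": 1, "tx": -90, "ty": 0, "tz": 0, "roll": 0}]}}

```text
time: 16.07
tool_pos: [0.495, -0.1315, 0.2005]
tool_rot: [[-0.032, 0.999, -0.0], [0.999, 0.032, 0.0], [0.0, -0.0, -1.0]]
contact_force: [0.3, 0.2, -0.7]
opening: 0.0875
```

```bash
python3 -c "
from h import *
from cell import robot
C=np.array([.4833,.2128]);a=np.radians(1.97);R=np.array([[np.cos(a),-np.sin(a)],[np.sin(a),np.cos(a)]])
for n in ('scene','top'):
  f=robot.grab_frame(n)
  if n=='scene': cv2.imwrite(f'pics/{n}6.png',f['img'][...,::-1])
  for c,ar,_ in blobs(mask(f['img'],*OR),60):
    p=ray(f,c,.086)
    if abs(p[1]-.21)<.15 and abs(p[0]-.48)<.1: print(n,c.round(1),ar,p.round(4),'rack mm',(R.T@(p[:2]-C)*1000).round(1))
go(.4,0,.2)
"
```

```text
scene [355.3 133.2] 118 [0.4811 0.2875 0.086 ] rack mm [ 0.4 74.7]
scene [334.1 151.2] 122 [0.484  0.2138 0.086 ] rack mm [0.8 0.9]
scene [312.  169.9] 127 [0.4869 0.1405 0.086 ] rack mm [  1.1 -72.4]
top [200.8 223.6] 186 [0.4851 0.1404 0.086 ] rack mm [ -0.7 -72.4]
top [156.6 225.7] 142 [0.4827 0.2139 0.086 ] rack mm [-0.5  1.2]
top [111.9 227.8] 236 [0.4803 0.2878 0.086 ] rack mm [-0.4 75. ]
t 16.1667 pos [ 0.4948 -0.1299  0.2004] shift [133.1 -90.3   0.6] roll -0.0 open 0.08791471447075788 F [-1.3  0.   0.1]
```

View pics/scene6.png

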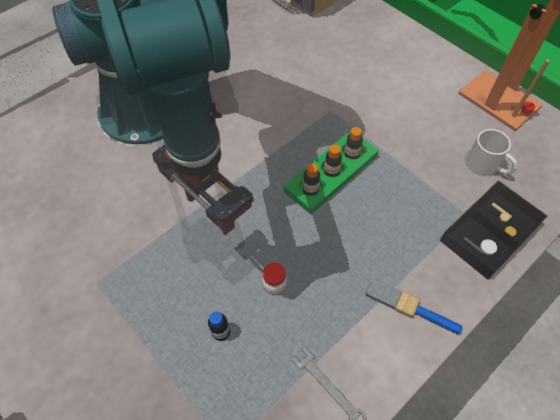

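All three orange-capped bottles stand upright in the rack, at (355,133), (334,151) and (312,170). They measure within 2 mm of their well centres in both views. The gripper is open and clear of everything.

```bash
python3 -c "
from cell import robot
print(robot.sign_off())"
```

```text
the job is handed in; nothing more can be done
None
```

I stood one spare bottle in the rack's middle well and the other in the right (-y) well, then backed the open gripper away and handed the job in at about 16 s of the 53 s allowed.

- **Position:** in the last check, both cameras put all three orange caps within about 2 mm of their well centres. Their positions along the rack were about -72, +1 and +75 mm. The two views agreed to within 2 mm.
- **Seating:** the cap positions from the two views agree at the height expected for bottles on the well floors. Depth and tilt were judged only from that, from the final picture and from the release heights, not measured separately.
- **Home bottle:** it did not move noticeably, less than about 1 mm between pictures.
- **Forces:** readings at the end of each move stayed within about 3 N. No check failed.

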